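# Shut and latch the instrument case

## Task

Shut the instrument case: press its sprung lid fully down and turn both latch bars on the lid outward until each nose is fully home under its keeper at the front, so that the lid stays down on its own. Feel your way with a gentle but firm hand, as the case must not be loaded with more than 60 N, and leave the gauze stack and the bottle and the pill jar behind the case where they stand.

Things in the scene. Friction and masses are not known exactly. Their poses are not given: they have to be found in the camera images.
- case: Aluminium instrument case, fixed to the worktop, 190 mm deep (x), 270 wide (y), body 62 high. Origin: centre of its underside; x points from its front (keepers) to its back (hinges), y to its left end, z up. Points given as 'case (x, y, z)' are in this frame, mm. Its flat lid, 6 mm thick, 194 x 274 mm, turns about an axis along y through case (99, 0, 63); shut, the lid's top is level at z = 68.
- lid (a joint): Lid angle, rad: 0 = shut and level, at the firm stop of its seal; grows as the front rises. A spring holds it ajar at about 0.18 (front edge some 35 mm up) and lifts it again when let go. Keeping it quite shut takes about 12 N downward, 160 mm in front of the hinge axis.
- lid_front (a point): Middle of the lid's front edge, on its top face: case (-95, 0, 68) when shut.
- latch_left (a joint): Turn of the left latch, rad: 0 = bar along the front edge, nose to the middle of the case (-y); grows clockwise seen from above; 1.57 = nose straight to the front (-x) under the left keeper; stop at 1.58. Stiff pivot: stays where left. With the lid fully shut the nose passes under the keeper's arm with 2 mm to spare; otherwise it meets the arm or passes over it.
- left_pivot (a point): Left latch's pivot axis at the top of the bar: case (-35, 105, 81) when the lid is shut. The latch is a flat dark steel bar lying on the lid and tilting with it: 16 mm wide, 12 tall (1 to 13 above the lid), reaching 90 mm from the pivot to its rounded nose and 10 mm the other way, with a 24 mm round boss at the pivot.
- left_nose (a point): Tip of the left latch's nose, mid-height of the bar, 90 mm from the pivot axis.
- left_keeper (a point): Middle of the underside of the left keeper's arm: case (-117, 105, 83). The steel keeper's arm is 30 mm (x) by 28 (y) by 7 thick, top at z = 90; the keeper is open to the middle of the case, where the nose comes in, and closed by plates at its front and outer side.
- latch_right (a joint): Turn of the right latch, rad, mirror image of the left: 0 = nose to the middle (+y); grows counter-clockwise seen from above; 1.57 = nose straight to the front under the right keeper; stop at 1.58.
- right_pivot (a point): Right latch's pivot axis at the top of the bar: case (-35, -105, 81) when the lid is shut. Same bar as the left.
- right_nose (a point): Tip of the right latch's nose, mid-height of the bar.
- right_keeper (a point): Middle of the underside of the right keeper's arm: case (-117, -105, 83). Mirror image of the left keeper.
- gauze_stack: Stack of white gauze swabs, 78 x 78 x 30 mm, left of the case; leave alone. Origin: centre of its underside.
- vial_d: Brown glass bottle with a green cap, 46 mm across, 85 mm tall, behind the case; leave alone. Origin: centre of its underside.
- pill_jar: Orange pill jar with a white lid, 50 mm across, 76 mm tall, behind the case; leave alone. Origin: centre of its underside.

How it is judged (in metres and radians):
At the end, for the whole second after the job is handed in: The lid stays down by itself, within 0.03 rad (about 6 mm at its front edge) of shut, held by both latches, each turned to at least 1.40 rad (within 10 degrees of pointing straight to the front, under its keeper) (value of joint lid below 0.03 rad and value of joint each of latch_left, latch_right above 1.4 rad and velocity of joint lid below 0.05 rad/s); the robot touches nothing.
It fails at once if the gauze stack is shifted by more than 25 mm (distance of gauze_stack from where it was at the start of the episode above 0.025 m).
It fails at once if the brown bottle is shifted by more than 25 mm or tipped (distance of vial_d from where it was at the start of the episode above 0.025 m or angle between vial_d's own z axis and vertical above 0.5 rad).
It fails at once if the pill jar is shifted by more than 25 mm or tipped (distance of pill_jar from where it was at the start of the episode above 0.025 m or angle between pill_jar's own z axis and vertical above 0.5 rad).
It fails at once if the case is loaded with more than 60 N by the fingers or the arm (contact force between any of the fingers, the arm and case above 60 N).
It also fails if it takes over 54 s, if anything falls off the work surface, if the arm or the gripper's body presses on something with over 40 N, if the wrist force passes 120 N, or if a joint passes its speed limit or range.

## Robot

A 6-joint arm with a two-finger parallel gripper is mounted at the origin on a cart in front of the work surface, level with it; the furniture and walls round the work are solid. World frame = base frame: x ahead of the robot, y to its left, z up, the work surface at z = 0. Lengths are in m, angles in degrees, forces in N, time in s.
With the tool pointing down it reaches from about 0.375 to 0.9 m from the base axis. Payload 3.1 kg.
Tool frame: the origin (TCP) lies at the very end of the fingers, on their centre line; the grasp point (between the pads) lies 19 mm behind it (bot.tcp_to_grasp is the distance from the TCP to the grasp point, in m); z points along the fingers, y is the line along which they close (so a half turn about z gives the same grasp; the last joint's range is limited). The gripper opens to 87 mm and grips with 3 to 60 N. Pads are 19 mm wide; open, the fingers measure 117 mm over their backs; the gripper's body (75 mm by 190 mm) begins 51 mm behind the grasp point.
Start: joints at [-87.176, 30.224, 82.088, -0, 67.689, -10.227], TCP at [0.141, -0.609, 0.223] pointing down, gripper open.
Joint ranges: [-176.69, 176.69], [-43.24, 126.21], [12.49, 139.97], [-82, 262], [0, 151.66], [-163.58, 163.58]. Speed limits (degrees/s): [159.86, 159.86, 180, 180, 180, 180].

## Interface

Orientations are given as a 3x3 rotation matrix whose columns are the frame's x, y, z axes.
In Python, from rig import telemetry, capture, camera_info, job, bot gives the robot as it stands. The module is installed in compiled form; this text tells all that it offers.
- The arm moves only by the tool carry_out, never from a script. Its argument "deltas" is a list that holds one entry, the list of rows, each a list of 7 numbers: the shift along the tool's x, y, z scaled (see below), then the turn, a rotation vector about the tool's x, y, z scaled (see below), then the closure, from -1 (fully open) to 1 (shut). In form: [[[dx, dy, dz, ax, ay, az, claw], ...]]. A call has exactly 10 rows; each row is the pose to reach, as a shift and turn from the pose commanded when the call began, along the tool's axes at that moment, turning the shorter way round; what a row does not reach only later rows make up. The controller multiplies each number of a shift by 15 cm and each number of a turn by 360 degrees. A row lasts 1/12 s, in which the tool goes at most 41.7 mm and 7.16 degrees, less where a joint would pass 70% of its speed; a pose out of reach is approached as far as the arm can. A call with a number of a shift or a turn outside -1 to 1 is refused whole. A call with a gripper value outside its range is refused whole. The fingers move at their own pace and stop on an object; the grip force is fixed at half the most. Time passes only in rows, so rows that repeat a pose let the fingers close, or fill a call up. It gives the time, the measured TCP pose, the force, the opening and the grip force at its end, in the units of the state.
- telemetry.read_state(): the state, without advancing time (a new reading comes with each control period).
- capture(name): name is "scene" or "top" or "wrist"; returns the picture (384x512x3 uint8, red, green, blue); there is no depth.
- camera_info(name): a dict with "mtx" (3x3 intrinsics, pixels), "cam_to_world" (4x4, takes a point from camera to world coordinates); the wrist camera has in their place "T_tool_cam" (4x4, takes a point from camera to tool coordinates, whose origin is the TCP and whose axes are the flange's). Camera axes: x right, y down, z forward; pixel columns grow to the right and rows downward; lengths in m; the calibration is good to about 2 mm. The wrist camera is an equidistant fisheye: a pixel r from the principal point sees the ray r / f radians off the axis. A picture is of the moment at which its call begins: read the wrist's pose just before it. camera_info takes no time and is no camera call.
- job.hand_in(): hands the job in; it is judged then, once.
The state is a dict: "time_s": time; "joint_positions": joint angles; "qvel": joint speeds; "tau": joint torques, N m; "position": TCP position; "tcp_rot": TCP orientation; "force": force on the tool from outside, world axes, zero at the start; "moment": the same for the moment, N m; "opening": opening from 0.0 (shut) to 1.0 (fully open); "grasp_force": force on a finger pad.
Only numpy, scipy, OpenCV 4.12 (cv2) and the standard library are available. Lean on these libraries where they do the work, as an engineer would, in place of code of your own. Each camera call takes 0.05 s, during which the arm holds its last target. There are 200 camera calls.

## Working session

There is one attempt and no reset: what is moved stays moved. The work goes in short steps, Python scripts to look and compute and a tool call to move; the robot and the scene stay as the last step left them, time stands still between calls to the robot, and variables do not carry over. Pictures are saved under pics/ and viewed, at most 10 in all, crops included, and the job is handed in when it is done.

Besides the shell and the picture viewer there is one more tool, called after "Call:" by a JSON object that holds its "name" and its "arguments", one argument or row to a line. carry_out: Moves the arm, as the interface text tells. Its arguments: {"type":"object","properties":{"deltas":{"type":"array","items":{"type":"array","items":{"type":"array","items":{"type":"number"}}}}},"required":["deltas"]}

```bash
mkdir -p pics; python3 - <<'E'
from rig import telemetry, capture, camera_info, job, bot
import cv2,numpy as np
for n in("scene","top"):
    im=capture(n); cv2.imwrite(f"pics/{n}0.png",cv2.resize(im[:,:,::-1],(800,600),interpolation=cv2.INTER_CUBIC))
    c=camera_info(n);print(n,np.round(c["mtx"],2).tolist(),np.round(c["cam_to_world"],4).tolist())
s=telemetry.read_state();print(s["time_s"],s["position"],np.round(s["tcp_rot"],3).tolist(),s["force"])
E
```

```text
scene [[356.14, 0.0, 254.51], [0.0, 356.14, 187.8], [0.0, 0.0, 1.0]] [[0.8587, -0.232, 0.4569, 0.1976], [-0.5119, -0.4298, 0.7438, -0.4541], [0.0238, -0.8726, -0.4878, 0.5114], [0.0, 0.0, 0.0, 1.0]]
top [[438.6, 0.0, 247.57], [0.0, 438.6, 195.64], [0.0, 0.0, 1.0]] [[0.0134, -0.994, 0.1082, 0.457], [-0.9999, -0.0141, -0.0063, 0.1698], [0.0077, -0.1081, -0.9941, 1.1117], [0.0, 0.0, 0.0, 1.0]]
0.1 [ 0.1411133  -0.60819112  0.22167497] [[0.974, 0.226, -0.0], [0.226, -0.974, 0.002], [0.0, -0.002, -1.0]] [-0.02375062  0.80239995  0.06848199]
```

View pics/top0.png

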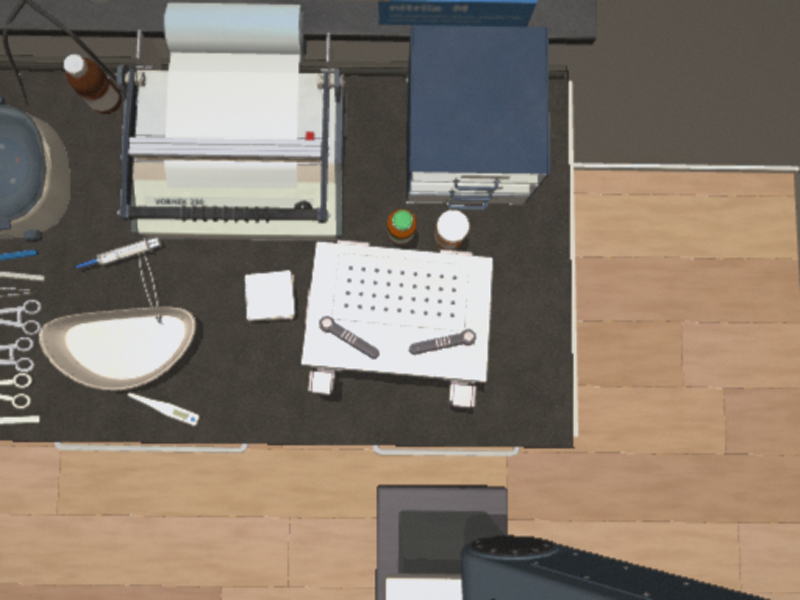

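View pics/scene0.png

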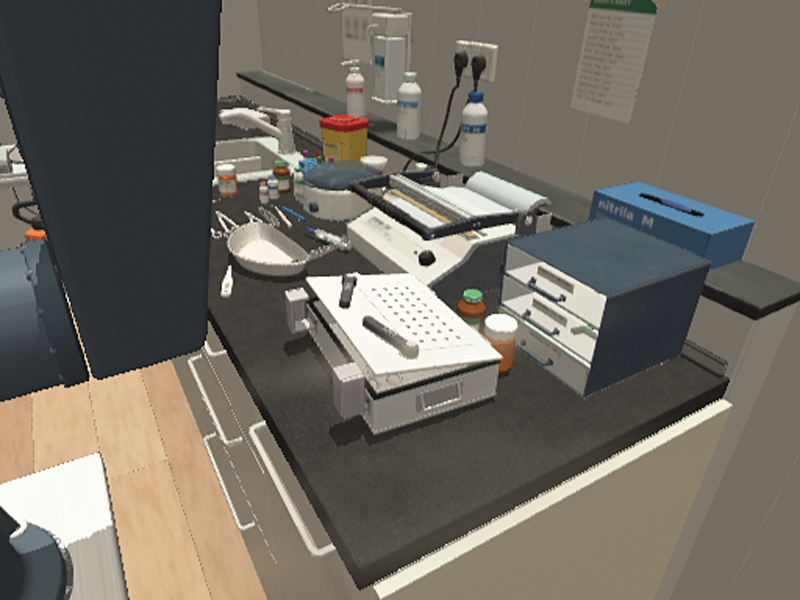

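The top view shows the case at about (305-490, 243-380), with pivots near (327,323) and (470,337), noses near (376,354) and (413,348), and keepers near (321,381) and (463,394). I'll enlarge it for accurate pixels.

```bash
python3 - <<'E'
import cv2
im=cv2.imread("pics/top0.png")
# from saved 800x600: crop x 290..500,y 230..410
from rig import capture
t=capture("top")[:,:,::-1]
c=t[145:270,180:325]  # rows, cols native
cv2.imwrite("pics/c1.png",cv2.resize(c,None,fx=4.8,fy=4.8,interpolation=cv2.INTER_CUBIC)[:600,:800])
E
```

```text
(no output)
```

View pics/c1.png

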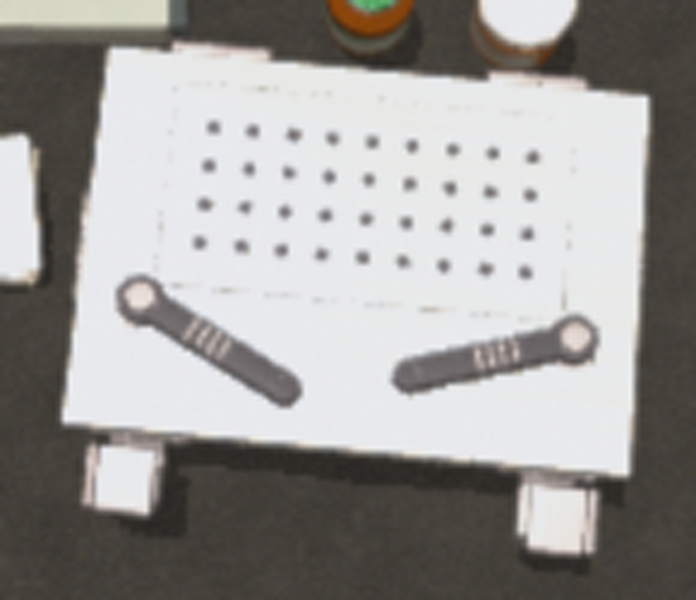

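```bash
cat > h.py <<'E'
import numpy as np
from rig import camera_info,telemetry
from scipy.optimize import least_squares
def proj(P,n="top"):
    c=camera_info(n);T=np.linalg.inv(c["cam_to_world"]);q=(T[:3,:3]@np.atleast_2d(P).T).T+T[:3,3]
    q=q@np.array(c["mtx"]).T;return q[:,:2]/q[:,2:]
def lid(p,a):  # case-frame point on shut lid -> at lid angle a
    d=np.array(p,float)-[99,0,63];c,s=np.cos(a),np.sin(a)
    # front (d[0]<0) rises
    return np.array([99+c*d[0]+s*d[2],d[1],63-s*d[0]+c*d[2]])
def nose(a,side,r=90,z=81):
    return [-35-r*np.sin(a),side*(105-r*np.cos(a)),z]
def world(P,v):
    P=np.atleast_2d(P)/1000;c,s=np.cos(v[2]),np.sin(v[2])
    return np.c_[v[0]+c*P[:,0]-s*P[:,1],v[1]+s*P[:,0]+c*P[:,1],P[:,2]]
E
cat > fit.py <<'E'
from h import *
px=np.array([(108,47),(649,97),(630,474),(63,424),(141,296),(575,338),(288,390),(405,376),(127,479),(558,518)],float)/4.8+[180,145]-0.4
def model(v):
    a=v[3];L=[lid(p,a) for p in[(99,137,68),(99,-137,68),(-95,-137,68),(-95,137,68),(-35,105,81),(-35,-105,81),nose(v[4],1,83),nose(v[5],-1,83)]]+[[-117,105,90],[-117,-105,90]]
    return world(L,v)
r=least_squares(lambda v:(proj(model(v))-px).ravel(),[.5,0.1,0,.18,.4,.2])
print(np.round(r.x,4));print(np.round(r.fun.reshape(-1,2),2).tolist())
np.save("v.npy",r.x);print(np.round(model(r.x),4).tolist())
E
python3 fit.py
```

```text
[ 0.561   0.1455 -0.0766  0.1626  0.461   0.3044]
[[0.01, -0.7], [0.24, -0.91], [0.3, -0.07], [-0.33, -0.42], [-0.17, 0.9], [0.11, 0.37], [-0.18, -0.11], [0.49, -0.11], [-0.55, 0.43], [0.09, 0.51]]
[[0.671, 0.2744, 0.0679], [0.6501, 0.0012, 0.0679], [0.4592, 0.0159, 0.0993], [0.4801, 0.2891, 0.0993], [0.5388, 0.2525, 0.1025], [0.5228, 0.0431, 0.1025], [0.4968, 0.1812, 0.1084], [0.5043, 0.1239, 0.1065], [0.4524, 0.2591, 0.09], [0.4363, 0.0497, 0.09]]
```

```bash
cat > plan.py <<'E'
import sys,json
from h import *
from scipy.spatial.transform import Rotation as Ro
def Rd(yaw): return (Ro.from_euler("z",yaw,degrees=True)*Ro.from_euler("x",180,degrees=True)).as_matrix()
def load(): 
    try: return json.load(open("cmd.json"))
    except OSError: return [.141,-.609,.223,13.06]
def plan(tgts,claw=1,save=True):
    "tgts: list of (x,y,z,yaw) world rows (10, or fewer = interpolated)"
    c=np.array(load());t=np.array([c]+list(tgts));k=np.linspace(0,len(t)-1,11)[1:]
    w=np.array([[np.interp(q,range(len(t)),t[:,i]) for i in range(4)] for q in k])
    d=np.round((w[:,:3]-c[:3])@Rd(c[3])/.15,3);a=np.round(-(w[:,3]-c[3])/360,3)
    rows=[[*map(float,x),0,0,float(y),claw] for x,y in zip(d,a)]
    print(json.dumps([rows]).replace("0.0,","0,"))
    if save: json.dump([*(c[:3]+Rd(c[3])@d[-1]*.15).tolist(),float(c[3]-a[-1]*360)],open("cmd.json","w"))
def finger(side,a,r,dist,z):
    "world pose of finger behind the bar at bar angle a, r along bar, dist off its centre line, shut lid"
    v=np.load("v.npy");u=np.array([-np.sin(a),-side*np.cos(a)]);n=np.array([np.cos(a),-side*np.sin(a)])
    p=np.array([-35,side*105])+r*u+dist*n;w=world([p[0],p[1],z],v)[0]
    yaw=np.degrees(np.arctan2(n[1],n[0])+v[2])+(180 if side>0 else 0)
    return [*w,yaw]
E
python3 - <<'E'
from plan import *
f=finger(-1,.304,42,22,160);print(np.round(f,4))
c=np.array(load());f=np.array(f);f[2]=.22
for i in range(1,5):plan([c+(f-c)*i/4])
E
```

```text
[ 0.5301  0.0893  0.16   13.0305]
[[[0.089, -0.099, 0, 0, 0, 0, 1], [0.179, -0.197, 0.001, 0, 0, 0, 1], [0.268, -0.296, 0.001, 0, 0, 0, 1], [0.358, -0.395, 0.002, 0, 0, 0, 1], [0.447, -0.494, 0.002, 0, 0, 0, 1], [0.537, -0.592, 0.003, 0, 0, 0, 1], [0.626, -0.691, 0.003, 0, 0, 0, 1], [0.716, -0.79, 0.004, 0, 0, 0, 1], [0.805, -0.889, 0.004, 0, 0, 0, 1], [0.895, -0.987, 0.005, 0, 0, 0, 1]]]
[[[0.089, -0.099, 0, 0, 0, 0, 1], [0.179, -0.198, 0.001, 0, 0, 0, 1], [0.268, -0.296, 0.001, 0, 0, 0, 1], [0.358, -0.395, 0.002, 0, 0, 0, 1], [0.447, -0.494, 0.002, 0, 0, 0, 1], [0.537, -0.593, 0.003, 0, 0, 0, 1], [0.626, -0.691, 0.003, 0, 0, 0, 1], [0.715, -0.79, 0.004, 0, 0, 0, 1], [0.805, -0.889, 0.004, 0, 0, 0, 1], [0.894, -0.988, 0.005, 0, 0, 0, 1]]]
[[[0.09, -0.099, 0, 0, 0, 0, 1], [0.179, -0.197, 0.001, 0, 0, 0, 1], [0.269, -0.296, 0.001, 0, 0, 0, 1], [0.358, -0.395, 0.002, 0, 0, 0, 1], [0.448, -0.493, 0.002, 0, 0, 0, 1], [0.537, -0.592, 0.003, 0, 0, 0, 1], [0.627, -0.691, 0.003, 0, 0, 0, 1], [0.716, -0.789, 0.004, 0, 0, 0, 1], [0.806, -0.888, 0.004, 0, 0, 0, 1], [0.895, -0.987, 0.005, 0, 0, 0, 1]]]
[[[0.089, -0.099, 0, 0, 0, 0, 1], [0.179, -0.197, 0.001, 0, 0, 0, 1], [0.268, -0.296, 0.001, 0, 0, 0, 1], [0.358, -0.395, 0.002, 0, 0, 0, 1], [0.447, -0.494, 0.002, 0, 0, 0, 1], [0.537, -0.592, 0.003, 0, 0, 0, 1], [0.626, -0.691, 0.003, 0, 0, 0, 1], [0.716, -0.79, 0.004, 0, 0, 0, 1], [0.805, -0.888, 0.004, 0, 0, 0, 1], [0.895, -0.987, 0.005, 0, 0, 0, 1]]]
```

Call:
{"name": "carry_out", "arguments": {
  "deltas": [
    [[0.09,-0.099,0,0,0,0,1],[0.18,-0.198,0.001,0,0,0,1],[0.27,-0.296,0.001,0,0,0,1],[0.36,-0.395,0.002,0,0,0,1],[0.45,-0.494,0.002,0,0,0,1],[0.54,-0.592,0.003,0,0,0,1],[0.63,-0.691,0.003,0,0,0,1],[0.72,-0.79,0.004,0,0,0,1],[0.81,-0.889,0.004,0,0,0,1],[0.895,-0.987,0.005,0,0,0,1]]
  ]
}}

```text
time_s: 0.98
position: [0.2389, -0.4332, 0.2216]
tcp_rot: [[0.974, 0.226, -0.0], [0.226, -0.974, 0.0], [0.0, -0.0, -1.0]]
force: [0.3, -0.0, 0.4]
opening: 0.325
grasp_force: 0.0
```

Call:
{"name": "carry_out", "arguments": {
  "deltas": [
    [[0.09,-0.099,0,0,0,0,1],[0.18,-0.198,0.001,0,0,0,1],[0.27,-0.296,0.001,0,0,0,1],[0.36,-0.395,0.002,0,0,0,1],[0.45,-0.494,0.002,0,0,0,1],[0.54,-0.592,0.003,0,0,0,1],[0.63,-0.691,0.003,0,0,0,1],[0.72,-0.79,0.004,0,0,0,1],[0.81,-0.889,0.004,0,0,0,1],[0.894,-0.988,0.005,0,0,0,1]]
  ]
}}

```text
time_s: 1.82
position: [0.336, -0.2586, 0.221]
tcp_rot: [[0.974, 0.226, -0.0], [0.226, -0.974, 0.0], [-0.0, -0.0, -1.0]]
force: [0.2, -0.2, 0.5]
opening: -0.0
grasp_force: 0.0
```

Call:
{"name": "carry_out", "arguments": {
  "deltas": [
    [[0.09,-0.099,0,0,0,0,1],[0.18,-0.198,0.001,0,0,0,1],[0.27,-0.296,0.001,0,0,0,1],[0.36,-0.395,0.002,0,0,0,1],[0.45,-0.494,0.002,0,0,0,1],[0.54,-0.592,0.003,0,0,0,1],[0.63,-0.691,0.003,0,0,0,1],[0.72,-0.79,0.004,0,0,0,1],[0.81,-0.889,0.004,0,0,0,1],[0.895,-0.987,0.005,0,0,0,1]]
  ]
}}

```text
time_s: 2.65
position: [0.4334, -0.0841, 0.2202]
tcp_rot: [[0.974, 0.226, -0.0], [0.226, -0.974, 0.0], [-0.0, -0.0, -1.0]]
force: [-0.5, -0.4, -0.3]
opening: 0.007
grasp_force: 0.0
```

Call:
{"name": "carry_out", "arguments": {
  "deltas": [
    [[0.09,-0.099,0,0,0,0,1],[0.18,-0.198,0.001,0,0,0,1],[0.27,-0.296,0.001,0,0,0,1],[0.36,-0.395,0.002,0,0,0,1],[0.45,-0.494,0.002,0,0,0,1],[0.54,-0.592,0.003,0,0,0,1],[0.63,-0.691,0.003,0,0,0,1],[0.72,-0.79,0.004,0,0,0,1],[0.81,-0.889,0.004,0,0,0,1],[0.895,-0.987,0.005,0,0,0,1]]
  ]
}}

```text
time_s: 3.48
position: [0.5307, 0.0905, 0.2193]
tcp_rot: [[0.974, 0.226, -0.0], [0.226, -0.974, 0.0], [-0.0, -0.0, -1.0]]
force: [0.7, -0.4, -0.7]
opening: 0.012
grasp_force: 0.0
```

Call:
{"name": "carry_out", "arguments": {
  "deltas": [
    [[0,0,0.1,0,0,0,1],[0,0,0.2,0,0,0,1],[0,0,0.3,0,0,0,1],[0,0,0.4,0,0,0,1],[0,0,0.5,0,0,0,1],[0,0,0.6,0,0,0,1],[0,0,0.7,0,0,0,1],[0,0,0.8,0,0,0,1],[0,0,0.8,0,0,0,1],[0,0,0.8,0,0,0,1]]
  ]
}}

```text
time_s: 4.32
position: [0.5301, 0.0895, 0.0993]
tcp_rot: [[0.974, 0.226, -0.002], [0.226, -0.974, 0.0], [-0.001, -0.0, -1.0]]
force: [-1.5, 0.8, 3.2]
opening: 0.006
grasp_force: 1.2
```

```bash
python3 - <<'E'
from rig import capture
import cv2
t=capture("top")[:,:,::-1]
cv2.imwrite("pics/c2.png",cv2.resize(t[145:270,180:325],None,fx=4.8,fy=4.8,interpolation=cv2.INTER_CUBIC))
cv2.imwrite("pics/s2.png",cv2.resize(capture("scene")[150:300,170:350,::-1],None,fx=4,fy=4,interpolation=cv2.INTER_CUBIC))
E
```

```text
(no output)
```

View pics/s2.png

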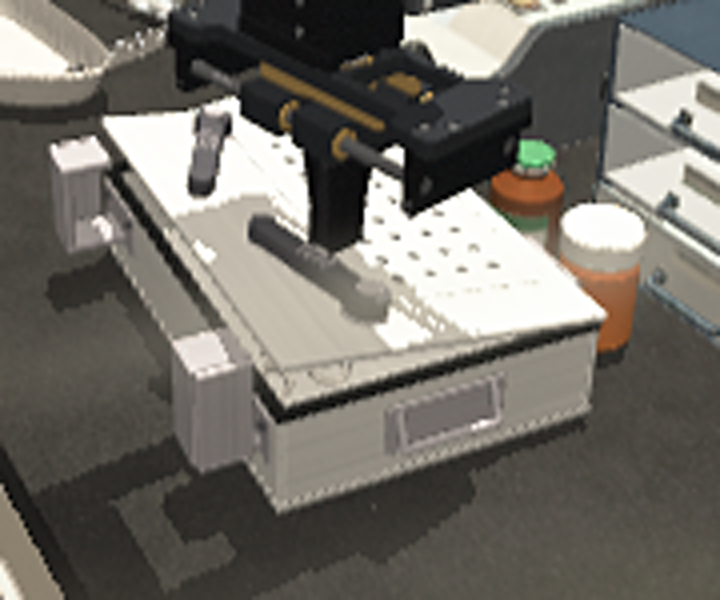

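The fingertip (340,240) stands just behind the right bar; lid still ajar, everything else untouched. I'll check whether the 3 N is contact.

```bash
python3 - <<'E'
from rig import telemetry
s=telemetry.read_state();print(s["time_s"],s["position"],s["force"],s["moment"])
E
```

```text
4.4167 [0.53036074 0.08951286 0.10023178] [-0.71205073 -0.38983398  2.49313543] [0.03462055 0.23446587 0.01625681]
```

Call:
{"name": "carry_out", "arguments": {
  "deltas": [
    [[0,0,0.006,0,0,0,1],[0,0,0.012,0,0,0,1],[0,0,0.02,0,0,0,1],[0,0,0.027,0,0,0,1],[0,0,0.033,0,0,0,1],[0,0,0.04,0,0,0,1],[0,0,0.047,0,0,0,1],[0,0,0.053,0,0,0,1],[0,0,0.06,0,0,0,1],[0,0,0.067,0,0,0,1]]
  ]
}}

```text
time_s: 5.25
position: [0.5308, 0.0897, 0.09]
tcp_rot: [[0.974, 0.226, 0.001], [0.226, -0.974, 0.0], [0.001, -0.0, -1.0]]
force: [-0.6, 1.7, 7.6]
opening: 0.006
grasp_force: 3.7
```

```bash
python3 - <<'E'
from rig import capture
import cv2,numpy as np
a=cv2.resize(capture("scene")[185:245,215:285,::-1],(800//2+0,343),interpolation=cv2.INTER_CUBIC)
b=cv2.resize(capture("wrist")[:,:,::-1],(400,300))
b=np.vstack([b,np.zeros((43,400,3),np.uint8)])
cv2.imwrite("pics/s3.png",np.hstack([a,b]))
E
```

```text
(no output)
```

View pics/s3.png

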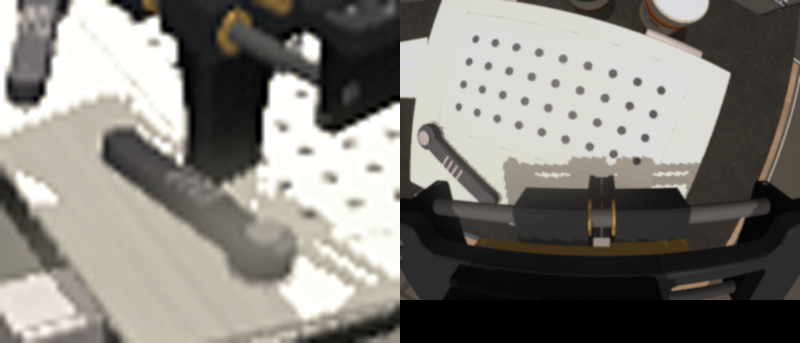

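```bash
python3 - <<'E'
from h import *
v=np.load("v.npy")
f=lambda P:np.round((proj(world(P,v),"scene")[0]-[215,185])*[400/70,343/60])
for a in(.07,.12,.175):print(a,"boss",f(lid([-35,-105,81],a)),"nose83",f(lid(nose(v[5],-1,83),a)),"cornerFR",f(lid([-95,-137,68],a)))
print("tip",np.round((proj([.5308,.0897,.09],"scene")[0]-[215,185])*[400/70,343/60]))
E
```

```text
0.07 boss [259. 238.] nose83 [106. 140.] cornerFR [140. 355.]
0.12 boss [264. 222.] nose83 [110. 121.] cornerFR [144. 331.]
0.175 boss [270. 204.] nose83 [115. 101.] cornerFR [149. 304.]
tip [220. 167.]
```

The lid angle from the picture is about 0.07, so the tip is on top of the bar rather than behind it. I'll lift, shift 12 mm back and press again.

Call:
{"name": "carry_out", "arguments": {
  "deltas": [
    [[0,0,-0.09,0,0,0,1],[0,0,-0.18,0,0,0,1],[0,0,-0.18,0,0,0,1],[0.04,0,-0.18,0,0,0,1],[0.08,0,-0.18,0,0,0,1],[0.08,0,-0.18,0,0,0,1],[0.08,0,-0.12,0,0,0,1],[0.08,0,-0.06,0,0,0,1],[0.08,0,0,0,0,0,1],[0.08,0,0,0,0,0,1]]
  ]
}}

```text
time_s: 6.18
position: [0.5403, 0.0921, 0.0869]
tcp_rot: [[0.974, 0.226, -0.005], [0.226, -0.974, 0.0], [-0.004, -0.001, -1.0]]
force: [-0.4, -0.1, 1.6]
opening: 0.005
grasp_force: 0.6
```

Call:
{"name": "carry_out", "arguments": {
  "deltas": [
    [[0,0,0.008,0,0,0,1],[0,0,0.016,0,0,0,1],[0,0,0.024,0,0,0,1],[0,0,0.032,0,0,0,1],[0,0,0.04,0,0,0,1],[0,0,0.048,0,0,0,1],[0,0,0.056,0,0,0,1],[0,0,0.064,0,0,0,1],[0,0,0.067,0,0,0,1],[0,0,0.067,0,0,0,1]]
  ]
}}

```text
time_s: 7.02
position: [0.541, 0.0923, 0.0796]
tcp_rot: [[0.974, 0.226, -0.002], [0.226, -0.974, 0.0], [-0.002, -0.001, -1.0]]
force: [-3.7, -0.3, 6.1]
opening: 0.006
grasp_force: 3.1
```

Call:
{"name": "carry_out", "arguments": {
  "deltas": [
    [[0,0,0.008,0,0,0,1],[0,0,0.016,0,0,0,1],[0,0,0.024,0,0,0,1],[0,0,0.032,0,0,0,1],[0,0,0.04,0,0,0,1],[0,0,0.048,0,0,0,1],[0,0,0.056,0,0,0,1],[0,0,0.06,0,0,0,1],[0,0,0.06,0,0,0,1],[0,0,0.06,0,0,0,1]]
  ]
}}

```text
time_s: 7.85
position: [0.5401, 0.0923, 0.0713]
tcp_rot: [[0.974, 0.226, -0.004], [0.226, -0.974, 0.0], [-0.004, -0.001, -1.0]]
force: [-5.9, 0.3, 12.3]
opening: -0.001
grasp_force: 6.0
```

Call:
{"name": "carry_out", "arguments": {
  "deltas": [
    [[0,0,0.003,0,0,0,1],[0,0,0.006,0,0,0,1],[0,0,0.009,0,0,0,1],[0,0,0.011,0,0,0,1],[0,0,0.013,0,0,0,1],[0,0,0.013,0,0,0,1],[0,0,0.013,0,0,0,1],[0,0,0.013,0,0,0,1],[0,0,0.013,0,0,0,1],[0,0,0.013,0,0,0,1]]
  ]
}}

```text
time_s: 8.68
position: [0.54, 0.0923, 0.0696]
tcp_rot: [[0.974, 0.226, -0.004], [0.226, -0.974, -0.0], [-0.004, -0.001, -1.0]]
force: [-6.7, -0.0, 13.4]
opening: 0.002
grasp_force: 6.8
```

Call:
{"name": "carry_out", "arguments": {
  "deltas": [
    [[0,0,0.003,0,0,0,1],[0,0,0.006,0,0,0,1],[0,0,0.009,0,0,0,1],[0,0,0.012,0,0,0,1],[0,0,0.015,0,0,0,1],[0,0,0.018,0,0,0,1],[0,0,0.02,0,0,0,1],[0,0,0.02,0,0,0,1],[0,0,0.02,0,0,0,1],[0,0,0.02,0,0,0,1]]
  ]
}}

```text
time_s: 9.52
position: [0.5399, 0.0923, 0.0682]
tcp_rot: [[0.974, 0.226, -0.003], [0.226, -0.974, -0.0], [-0.003, -0.001, -1.0]]
force: [-9.0, -0.2, 25.3]
opening: 0.002
grasp_force: 12.6
```

Lid stop found at z = 68.2 mm with 25 N. Now I'll sweep the right bar.

```bash
python3 - <<'E'
from plan import *
c=load();y=np.radians(13.06);c[0]+=.012*np.cos(y);c[1]+=.012*np.sin(y);c[2]-=.15*(.8+.067+.067+.06+.013+.02)
json.dump(c,open("cmd.json","w"));z=c[2]*1000;print(z,c)
plan([finger(-1,.304+.2*max(0,k-5)/5,42,max(34-2.6*k,21),z) for k in range(1,11)])
plan([finger(-1,.504+.055*k,42,21,z) for k in range(1,11)])
E
```

```text
65.9499999999999 [np.float64(0.5417993323536043), np.float64(0.09205259444987801), 0.0659499999999999, 13.06]
[[[-0.018, -0, -0, 0, 0, 0, 1], [-0.035, -0, -0, 0, 0, 0, 1], [-0.052, -0, -0, 0, 0, 0, 1], [-0.07, -0, -0, 0, 0, 0, 1], [-0.087, -0, -0, 0, 0, 0, 1], [-0.098, -0.005, -0, 0, 0, -0.006, 1], [-0.11, -0.01, -0, 0, 0, -0.013, 1], [-0.122, -0.015, -0, 0, 0, -0.019, 1], [-0.133, -0.019, -0, 0, 0, -0.025, 1], [-0.145, -0.022, -0, 0, 0, -0.032, 1]]]
[[[-0.016, -0.008, -0, 0, 0, -0.009, 1], [-0.032, -0.014, -0, 0, 0, -0.017, 1], [-0.048, -0.02, -0, 0, 0, -0.026, 1], [-0.065, -0.024, -0, 0, 0, -0.035, 1], [-0.082, -0.028, -0, 0, 0, -0.044, 1], [-0.099, -0.031, -0, 0, 0, -0.052, 1], [-0.116, -0.033, -0, 0, 0, -0.061, 1], [-0.133, -0.034, -0, 0, 0, -0.07, 1], [-0.15, -0.034, -0, 0, 0, -0.079, 1], [-0.167, -0.033, -0, 0, 0, -0.087, 1]]]
```

Call:
{"name": "carry_out", "arguments": {
  "deltas": [
    [[-0.018,0,0,0,0,0,1],[-0.035,0,0,0,0,0,1],[-0.052,0,0,0,0,0,1],[-0.07,0,0,0,0,0,1],[-0.087,0,0,0,0,0,1],[-0.098,-0.005,0,0,0,-0.006,1],[-0.11,-0.01,0,0,0,-0.013,1],[-0.122,-0.015,0,0,0,-0.019,1],[-0.133,-0.019,0,0,0,-0.025,1],[-0.145,-0.022,0,0,0,-0.032,1]]
  ]
}}

```text
time_s: 10.35
position: [0.5317, 0.0904, 0.0694]
tcp_rot: [[0.909, 0.417, 0.026], [0.417, -0.909, -0.0], [0.023, 0.011, -1.0]]
force: [8.7, 2.1, 12.0]
opening: 0.006
grasp_force: 6.0
```

Call:
{"name": "carry_out", "arguments": {
  "deltas": [
    [[0,0,0.003,0,0,0,1],[0,0,0.006,0,0,0,1],[0,0,0.01,0,0,0,1],[0,0,0.01,0,0,0,1],[0,0,0.01,0,0,0,1],[0,0,0.01,0,0,0,1],[0,0,0.01,0,0,0,1],[0,0,0.01,0,0,0,1],[0,0,0.01,0,0,0,1],[0,0,0.01,0,0,0,1]]
  ]
}}

```text
time_s: 11.18
position: [0.5312, 0.0903, 0.0684]
tcp_rot: [[0.91, 0.415, 0.025], [0.415, -0.91, -0.0], [0.022, 0.01, -1.0]]
force: [7.6, 1.0, 17.3]
opening: 0.006
grasp_force: 8.3
```

```bash
python3 - <<'E'
from plan import *
print(load()); c=load();c[2]-=.0015;json.dump(c,open("cmd.json","w"))
s=telemetry.read_state();print(s["position"],s["force"],s["moment"],s["tau"])
E
```

```text
[0.49502719152540114, 0.08443391598240445, 0.0659499999999999, 55.89999999999999]
[0.53120224 0.09033786 0.06835822] [ 7.59500904  0.96228917 17.31888449] [ 0.31578321 -1.24845725 -0.02079295] [-3.05868192e-01 -3.06459367e+01 -1.96259648e+00 -3.28315040e-01
  2.01157048e+00  9.65664134e-03]
```

```bash
cat >> plan.py <<'E'
def where(side,x=None):
    "finger pose in bar terms: given measured position & yaw, the dist and r for bar angle = tool yaw"
    s=telemetry.read_state();v=np.load("v.npy");p=s["position"]
    c,sn=np.cos(v[2]),np.sin(v[2]);d=np.array(p[:2])-v[:2];q=np.array([c*d[0]+sn*d[1],-sn*d[0]+c*d[1]])*1000
    R=s["tcp_rot"];ya=np.arctan2(R[1][0],R[0][0])-v[2];a=ya if side<0 else np.pi-ya
    u=np.array([-np.sin(a),-side*np.cos(a)]);n=np.array([np.cos(a),-side*np.sin(a)]);e=q-[-35,side*105]
    print("t",round(s["time_s"],2),"case",q.round(1),"z",round(p[2]*1000,1),"a",round(a,3),"r",round(e@u,1),"dist",round(e@n,1),"F",np.round(s["force"],1),"cmd",np.round(load(),4))
E
python3 - <<'E'
from plan import *
c=load();y=np.radians(13.06);R=Rd(13.06)
p=np.array([.54180,.09205,.06595])+R@np.array([-.145,-.022,.01])*.15
json.dump([*p.tolist(),13.06+.032*360],open("cmd.json","w"));where(-1)
z=p[2]*1000
plan([finger(-1,.504+.04*k,42,21-1.*k,z) for k in range(1,11)])
E
```

```text
t 11.18 case [-25.5 -57.3] z 68.4 a 0.505 r 37.2 dist 31.4 F [ 7.6  1.  17.3] cmd [ 0.5199  0.0903  0.0644 24.58  ]
[[[-0.018, -0.006, -0, 0, 0, -0.006, 1], [-0.036, -0.01, -0, 0, 0, -0.012, 1], [-0.055, -0.013, -0, 0, 0, -0.019, 1], [-0.073, -0.015, -0, 0, 0, -0.025, 1], [-0.091, -0.016, -0, 0, 0, -0.032, 1], [-0.11, -0.016, -0, 0, 0, -0.038, 1], [-0.128, -0.016, -0, 0, 0, -0.044, 1], [-0.146, -0.014, -0, 0, 0, -0.051, 1], [-0.164, -0.011, -0, 0, 0, -0.057, 1], [-0.182, -0.007, -0, 0, 0, -0.063, 1]]]
```

Call:
{"name": "carry_out", "arguments": {
  "deltas": [
    [[-0.018,-0.006,0,0,0,-0.006,1],[-0.036,-0.01,0,0,0,-0.012,1],[-0.055,-0.013,0,0,0,-0.019,1],[-0.073,-0.015,0,0,0,-0.025,1],[-0.091,-0.016,0,0,0,-0.032,1],[-0.11,-0.016,0,0,0,-0.038,1],[-0.128,-0.016,0,0,0,-0.044,1],[-0.146,-0.014,0,0,0,-0.051,1],[-0.164,-0.011,0,0,0,-0.057,1],[-0.182,-0.007,0,0,0,-0.063,1]]
  ]
}}

```text
time_s: 12.02
position: [0.5077, 0.0815, 0.0683]
tcp_rot: [[0.68, 0.733, 0.029], [0.733, -0.68, 0.002], [0.021, 0.02, -1.0]]
force: [10.3, 11.7, 16.8]
opening: 0.008
grasp_force: 9.6
```

```bash
python3 - <<'E'
from plan import *
where(-1)
from rig import capture
import cv2
a=cv2.resize(capture("scene")[170:260,190:310,::-1],(800,600),interpolation=cv2.INTER_CUBIC)
cv2.imwrite("pics/s4.png",a)
E
```

```text
t 12.02 case [-48.2 -67.8] z 68.3 a 0.9 r 33.5 dist 20.9 F [10.3 11.7 16.8] cmd [ 0.4946  0.0799  0.0644 47.26  ]
```

View pics/s4.png

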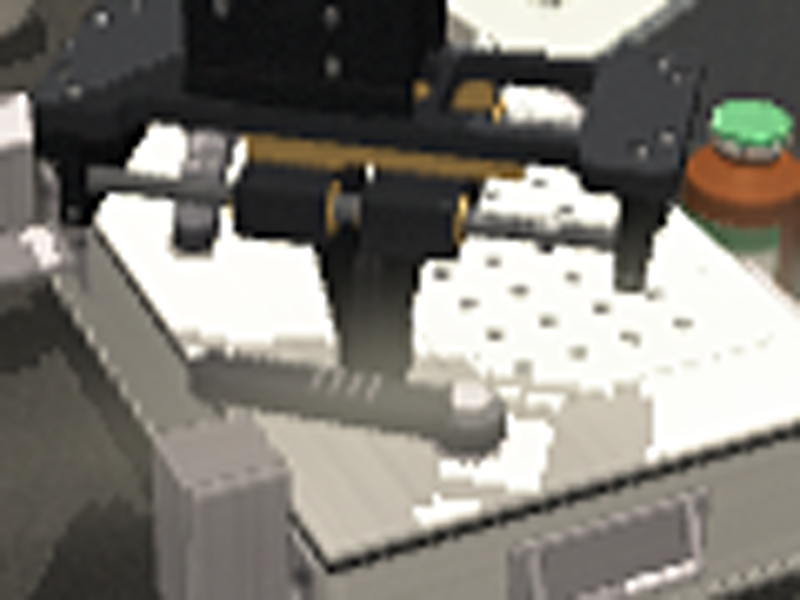

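The finger lies flat against the right bar, bar at about 0.9 rad, lid shut. Continuing.

```bash
python3 - <<'E'
from plan import *
z=64.1
def f(a,r,d,ox,oy,z):
    p=finger(-1,a,r,d,z);p[0]+=ox/1000;p[1]+=oy/1000;return p
plan([f(.9+.04*k,34+.4*k,21,-13,-1-.1*k,z) for k in range(1,11)])
E
```

```text
[[[-0.005, -0.013, 0.002, 0, 0, -0.006, 1], [-0.016, -0.02, 0.002, 0, 0, -0.013, 1], [-0.026, -0.027, 0.002, 0, 0, -0.019, 1], [-0.037, -0.034, 0.002, 0, 0, -0.025, 1], [-0.049, -0.04, 0.002, 0, 0, -0.032, 1], [-0.06, -0.045, 0.002, 0, 0, -0.038, 1], [-0.072, -0.05, 0.002, 0, 0, -0.044, 1], [-0.085, -0.055, 0.002, 0, 0, -0.051, 1], [-0.097, -0.059, 0.002, 0, 0, -0.057, 1], [-0.11, -0.062, 0.002, 0, 0, -0.063, 1]]]
```

Call:
{"name": "carry_out", "arguments": {
  "deltas": [
    [[-0.005,-0.013,0.002,0,0,-0.006,1],[-0.016,-0.02,0.002,0,0,-0.013,1],[-0.026,-0.027,0.002,0,0,-0.019,1],[-0.037,-0.034,0.002,0,0,-0.025,1],[-0.049,-0.04,0.002,0,0,-0.032,1],[-0.06,-0.045,0.002,0,0,-0.038,1],[-0.072,-0.05,0.002,0,0,-0.044,1],[-0.085,-0.055,0.002,0,0,-0.051,1],[-0.097,-0.059,0.002,0,0,-0.057,1],[-0.11,-0.062,0.002,0,0,-0.063,1]]
  ]
}}

```text
time_s: 12.9
position: [0.4914, 0.0748, 0.0683]
tcp_rot: [[0.344, 0.938, 0.032], [0.939, -0.344, 0.001], [0.012, 0.03, -0.999]]
force: [11.8, 8.5, 19.2]
opening: 0.003
grasp_force: 10.3
```

```bash
python3 - <<'E'
from plan import *
where(-1)
def f(a,r,d,ox,oy,z):
    p=finger(-1,a,r,d,z);p[0]+=ox/1000;p[1]+=oy/1000;return p
plan([f(1.3+.035*min(k,8),38+.3*k,21,-13+.3*k,-2-.2*k,64) for k in range(1,11)])
E
```

```text
t 12.9 case [-64.  -75.8] z 68.3 a 1.296 r 35.9 dist 20.2 F [11.8  8.5 19.2] cmd [4.766e-01 7.410e-02 6.420e-02 6.994e+01]
[[[-0.01, -0.005, 0.001, 0, 0, -0.006, 1], [-0.02, -0.009, 0.001, 0, 0, -0.012, 1], [-0.03, -0.013, 0.001, 0, 0, -0.017, 1], [-0.04, -0.016, 0.001, 0, 0, -0.023, 1], [-0.051, -0.019, 0.001, 0, 0, -0.028, 1], [-0.062, -0.022, 0.001, 0, 0, -0.034, 1], [-0.073, -0.024, 0.001, 0, 0, -0.039, 1], [-0.085, -0.026, 0.001, 0, 0, -0.045, 1], [-0.086, -0.025, 0.001, 0, 0, -0.045, 1], [-0.087, -0.025, 0.001, 0, 0, -0.045, 1]]]
```

Call:
{"name": "carry_out", "arguments": {
  "deltas": [
    [[-0.01,-0.005,0.001,0,0,-0.006,1],[-0.02,-0.009,0.001,0,0,-0.012,1],[-0.03,-0.013,0.001,0,0,-0.017,1],[-0.04,-0.016,0.001,0,0,-0.023,1],[-0.051,-0.019,0.001,0,0,-0.028,1],[-0.062,-0.022,0.001,0,0,-0.034,1],[-0.073,-0.024,0.001,0,0,-0.039,1],[-0.085,-0.026,0.001,0,0,-0.045,1],[-0.086,-0.025,0.001,0,0,-0.045,1],[-0.087,-0.025,0.001,0,0,-0.045,1]]
  ]
}}

```text
time_s: 13.73
position: [0.4817, 0.0651, 0.0682]
tcp_rot: [[0.072, 0.997, 0.029], [0.997, -0.072, 0.002], [0.004, 0.029, -1.0]]
force: [9.9, 16.6, 23.9]
opening: 0.005
grasp_force: 13.6
```

```bash
python3 - <<'E'
from plan import *
where(-1)
E
```

```text
t 13.73 case [-73.  -86.3] z 68.2 a 1.576 r 37.9 dist 18.9 F [ 9.9 16.6 23.9] cmd [4.686e-01 6.320e-02 6.400e-02 8.614e+01]
```

Call:
{"name": "carry_out", "arguments": {
  "deltas": [
    [[-0.005,0,0,0,0,0,1],[-0.01,0,0,0,0,0,1],[-0.015,0,0,0,0,0,1],[-0.02,0,0,0,0,0,1],[-0.02,0,0,0,0,0,1],[-0.02,0,0,0,0,0,1],[-0.02,0,0,0,0,0,1],[-0.02,0,0,0,0,0,1],[-0.02,0,0,0,0,0,1],[-0.02,0,0,0,0,0,1]]
  ]
}}

```text
time_s: 14.57
position: [0.4816, 0.0646, 0.0682]
tcp_rot: [[0.074, 0.997, 0.03], [0.997, -0.074, 0.006], [0.008, 0.029, -1.0]]
force: [11.3, 27.8, 23.8]
opening: 0.005
grasp_force: 18.1
```

```bash
python3 - <<'E'
from plan import *
c=load();y=np.radians(c[3]);c[0]-=.003*np.cos(y);c[1]-=.003*np.sin(y);json.dump(c,open("cmd.json","w"))
where(-1)
E
```

```text
t 14.57 case [-73.1 -86.7] z 68.2 a 1.574 r 38.0 dist 18.4 F [11.3 27.8 23.8] cmd [4.684e-01 6.020e-02 6.400e-02 8.614e+01]
```

Right latch is on its stop (0.5 mm further cost 11 N more). I'll back off, lift and go to the left bar.

```bash
python3 - <<'E'
from plan import *
c=np.array(load());y=np.radians(c[3])
b=c.copy();b[0]+=.010*np.cos(y);b[1]+=.010*np.sin(y)
b2=b.copy();b2[2]=.112
plan([c+(b-c)*.5,b,b,b2*.33+b*.67,b2*.67+b*.33,b2,b2,b2,b2,b2])
f=np.array(finger(1,.461,42,34,112));print(f)
c=np.array(load());plan([c+(f-c)*min(1,k/9.5) for k in range(1,11)])
E
```

```text
[[[0.033, -0, -0, 0, 0, -0, 1], [0.067, 0, 0, 0, 0, -0, 1], [0.067, 0, 0, 0, 0, -0, 1], [0.067, 0, -0.106, 0, 0, -0, 1], [0.067, 0, -0.214, 0, 0, -0, 1], [0.067, 0, -0.32, 0, 0, -0, 1], [0.067, 0, -0.32, 0, 0, -0, 1], [0.067, 0, -0.32, 0, 0, -0, 1], [0.067, 0, -0.32, 0, 0, -0, 1], [0.067, 0, -0.32, 0, 0, -0, 1]]]
[5.41858869e-01 1.99365906e-01 1.12000000e-01 1.49199273e+02]
[[[0.094, 0.045, 0, 0, 0, -0.018, 1], [0.188, 0.09, 0, 0, 0, -0.037, 1], [0.282, 0.135, 0, 0, 0, -0.055, 1], [0.375, 0.18, 0, 0, 0, -0.074, 1], [0.469, 0.224, 0, 0, 0, -0.092, 1], [0.563, 0.269, 0, 0, 0, -0.111, 1], [0.657, 0.314, 0, 0, 0, -0.129, 1], [0.751, 0.359, 0, 0, 0, -0.148, 1], [0.845, 0.404, 0, 0, 0, -0.166, 1], [0.892, 0.426, 0, 0, 0, -0.175, 1]]]
```

Call:
{"name": "carry_out", "arguments": {
  "deltas": [
    [[0.033,0,0,0,0,0,1],[0.067,0,0,0,0,0,1],[0.067,0,0,0,0,0,1],[0.067,0,-0.106,0,0,0,1],[0.067,0,-0.214,0,0,0,1],[0.067,0,-0.32,0,0,0,1],[0.067,0,-0.32,0,0,0,1],[0.067,0,-0.32,0,0,0,1],[0.067,0,-0.32,0,0,0,1],[0.067,0,-0.32,0,0,0,1]]
  ]
}}

```text
time_s: 15.4
position: [0.4689, 0.0703, 0.1107]
tcp_rot: [[0.068, 0.998, -0.001], [0.998, -0.068, 0.0], [0.0, -0.001, -1.0]]
force: [-0.4, -0.9, -0.1]
opening: 0.002
grasp_force: 0.0
```

Call:
{"name": "carry_out", "arguments": {
  "deltas": [
    [[0.094,0.045,0,0,0,-0.018,1],[0.188,0.09,0,0,0,-0.037,1],[0.282,0.135,0,0,0,-0.055,1],[0.375,0.18,0,0,0,-0.074,1],[0.469,0.224,0,0,0,-0.092,1],[0.563,0.269,0,0,0,-0.111,1],[0.657,0.314,0,0,0,-0.129,1],[0.751,0.359,0,0,0,-0.148,1],[0.845,0.404,0,0,0,-0.166,1],[0.892,0.426,0,0,0,-0.175,1]]
  ]
}}

```text
time_s: 16.23
position: [0.5426, 0.2009, 0.1102]
tcp_rot: [[-0.861, 0.508, -0.001], [0.508, 0.861, 0.0], [0.001, -0.0, -1.0]]
force: [-0.1, -0.4, 0.2]
opening: 0.007
grasp_force: 0.0
```

```bash
python3 - <<'E'
from plan import *
where(1)
from rig import capture
import cv2
cv2.imwrite("pics/s5.png",cv2.resize(capture("scene")[140:275,170:350,::-1],(800,600),interpolation=cv2.INTER_CUBIC))
E
```

```text
t 16.23 case [-22.6  53.8] z 110.2 a 0.457 r 40.4 dist 33.7 F [-0.1 -0.4  0.2] cmd [5.4180e-01 1.9940e-01 1.1200e-01 1.4914e+02]
```

View pics/s5.png

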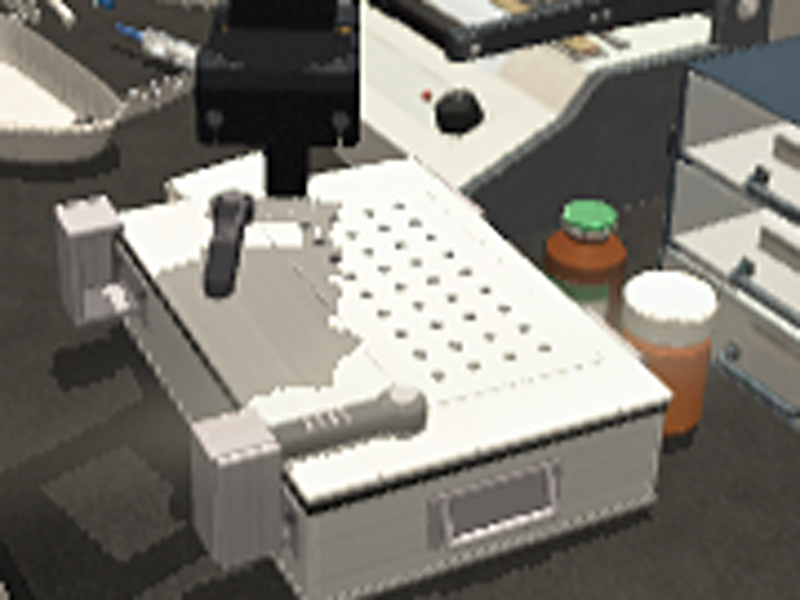

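The right latch is under its keeper and the lid holds down; the finger hovers behind the left bar. Pressing there.

Call:
{"name": "carry_out", "arguments": {
  "deltas": [
    [[0,0,0.09,0,0,0,1],[0,0,0.18,0,0,0,1],[0,0,0.25,0,0,0,1],[0,0,0.265,0,0,0,1],[0,0,0.273,0,0,0,1],[0,0,0.28,0,0,0,1],[0,0,0.287,0,0,0,1],[0,0,0.293,0,0,0,1],[0,0,0.3,0,0,0,1],[0,0,0.3,0,0,0,1]]
  ]
}}

```text
time_s: 17.12
position: [0.5403, 0.199, 0.0683]
tcp_rot: [[-0.858, 0.514, -0.003], [0.514, 0.858, -0.001], [0.003, -0.002, -1.0]]
force: [-5.8, -1.3, 15.9]
opening: 0.007
grasp_force: 7.7
```

```bash
python3 - <<'E'
from plan import *
c=load();c[2]-=.045;json.dump(c,open("cmd.json","w"));where(1)
def f(a,r,d,ox,oy,z):
    p=finger(1,a,r,d,z);p[0]+=ox/1000;p[1]+=oy/1000;return p
for i in range(1,3):
  plan([f(.461+.04*max(0,k-5),42,max(34-2.6*k,21),-min(13,2*k),.1*min(k,15),max(67-.3*k,64.5)) for k in range(10*i-9,10*i+1)])
E
```

```text
t 17.12 case [-24.7  51.8] z 68.3 a 0.463 r 43.0 dist 33.0 F [-5.8 -1.3 15.9] cmd [5.4180e-01 1.9940e-01 6.7000e-02 1.4914e+02]
[[[0.029, -0.006, 0.002, 0, 0, -0, 1], [0.058, -0.013, 0.004, 0, 0, -0, 1], [0.087, -0.019, 0.006, 0, 0, -0, 1], [0.116, -0.025, 0.008, 0, 0, -0, 1], [0.145, -0.031, 0.01, 0, 0, -0, 1], [0.168, -0.043, 0.012, 0, 0, 0.006, 1], [0.186, -0.051, 0.014, 0, 0, 0.013, 1], [0.198, -0.055, 0.016, 0, 0, 0.019, 1], [0.21, -0.058, 0.017, 0, 0, 0.025, 1], [0.223, -0.061, 0.017, 0, 0, 0.032, 1]]]
[[[0.011, -0.005, -0, 0, 0, 0.006, 1], [0.023, -0.009, -0, 0, 0, 0.012, 1], [0.035, -0.013, -0, 0, 0, 0.019, 1], [0.048, -0.017, -0, 0, 0, 0.025, 1], [0.06, -0.02, -0, 0, 0, 0.031, 1], [0.072, -0.023, -0, 0, 0, 0.038, 1], [0.085, -0.026, -0, 0, 0, 0.044, 1], [0.097, -0.028, -0, 0, 0, 0.051, 1], [0.109, -0.029, -0, 0, 0, 0.057, 1], [0.122, -0.03, -0, 0, 0, 0.063, 1]]]
```

Call:
{"name": "carry_out", "arguments": {
  "deltas": [
    [[0.029,-0.006,0.002,0,0,0,1],[0.058,-0.013,0.004,0,0,0,1],[0.087,-0.019,0.006,0,0,0,1],[0.116,-0.025,0.008,0,0,0,1],[0.145,-0.031,0.01,0,0,0,1],[0.168,-0.043,0.012,0,0,0.006,1],[0.186,-0.051,0.014,0,0,0.013,1],[0.198,-0.055,0.016,0,0,0.019,1],[0.21,-0.058,0.017,0,0,0.025,1],[0.223,-0.061,0.017,0,0,0.032,1]]
  ]
}}

```text
time_s: 17.95
position: [0.5202, 0.2087, 0.0684]
tcp_rot: [[-0.737, 0.676, 0.025], [0.676, 0.737, 0.002], [-0.017, 0.018, -1.0]]
force: [10.5, -4.8, 11.7]
opening: 0.006
grasp_force: 7.6
```

```bash
python3 - <<'E'
from plan import *
where(1)
E
```

```text
t 17.95 case [-45.5  59.9] z 68.4 a 0.666 r 41.9 dist 19.5 F [10.5 -4.8 11.7] cmd [4.9190e-01 2.1770e-01 6.4500e-02 1.1494e+02]
```

Call:
{"name": "carry_out", "arguments": {
  "deltas": [
    [[0.011,-0.005,0.004,0,0,0.006,1],[0.023,-0.009,0.008,0,0,0.012,1],[0.035,-0.013,0.008,0,0,0.019,1],[0.048,-0.017,0.008,0,0,0.025,1],[0.06,-0.02,0.008,0,0,0.031,1],[0.072,-0.023,0.008,0,0,0.038,1],[0.085,-0.026,0.008,0,0,0.044,1],[0.097,-0.028,0.008,0,0,0.051,1],[0.109,-0.029,0.008,0,0,0.057,1],[0.122,-0.03,0.008,0,0,0.063,1]]
  ]
}}

```text
time_s: 18.78
position: [0.5055, 0.2171, 0.0683]
tcp_rot: [[-0.421, 0.907, 0.028], [0.907, 0.421, 0.001], [-0.011, 0.026, -1.0]]
force: [11.2, -8.2, 19.0]
opening: 0.007
grasp_force: 10.5
```

```bash
python3 - <<'E'
from plan import *
c=load();c[2]-=.0012;json.dump(c,open("cmd.json","w"));where(1)
def f(a,r,d,ox,oy,z):
    p=finger(1,a,r,d,z);p[0]+=ox/1000;p[1]+=oy/1000;return p
plan([f(1.061+.03*k,42-.1*k,21,-13,1.5+.1*k,c[2]*1000) for k in range(1,11)])
plan([f(1.361+.035*min(k,6),41-.1*k,21,-13+.3*k,2.5+.3*k,c[2]*1000) for k in range(1,11)])
E
```

```text
t 18.78 case [-60.8  67.2] z 68.3 a 1.06 r 41.0 dist 20.4 F [11.2 -8.2 19. ] cmd [4.9190e-01 2.1770e-01 6.3300e-02 1.1494e+02]
[[[0.009, -0.003, -0, 0, 0, 0.005, 1], [0.018, -0.006, -0, 0, 0, 0.01, 1], [0.027, -0.009, -0, 0, 0, 0.015, 1], [0.036, -0.011, -0, 0, 0, 0.019, 1], [0.046, -0.013, -0, 0, 0, 0.024, 1], [0.055, -0.015, -0, 0, 0, 0.029, 1], [0.064, -0.017, -0, 0, 0, 0.034, 1], [0.074, -0.018, -0, 0, 0, 0.039, 1], [0.083, -0.019, -0, 0, 0, 0.043, 1], [0.093, -0.02, -0, 0, 0, 0.048, 1]]]
[[[0.011, -0.001, -0, 0, 0, 0.006, 1], [0.023, -0.003, -0, 0, 0, 0.011, 1], [0.034, -0.004, -0, 0, 0, 0.017, 1], [0.046, -0.005, -0, 0, 0, 0.022, 1], [0.058, -0.005, -0, 0, 0, 0.028, 1], [0.069, -0.005, -0, 0, 0, 0.033, 1], [0.071, -0.002, -0, 0, 0, 0.033, 1], [0.073, 0, 0, 0, 0, 0.033, 1], [0.074, 0.003, 0, 0, 0, 0.033, 1], [0.076, 0.006, 0, 0, 0, 0.033, 1]]]
```

Call:
{"name": "carry_out", "arguments": {
  "deltas": [
    [[0.009,-0.003,0,0,0,0.005,1],[0.018,-0.006,0,0,0,0.01,1],[0.027,-0.009,0,0,0,0.015,1],[0.036,-0.011,0,0,0,0.019,1],[0.046,-0.013,0,0,0,0.024,1],[0.055,-0.015,0,0,0,0.029,1],[0.064,-0.017,0,0,0,0.034,1],[0.074,-0.018,0,0,0,0.039,1],[0.083,-0.019,0,0,0,0.043,1],[0.093,-0.02,0,0,0,0.048,1]]
  ]
}}

```text
time_s: 19.62
position: [0.4957, 0.2275, 0.0682]
tcp_rot: [[-0.134, 0.991, 0.025], [0.991, 0.134, -0.001], [-0.004, 0.025, -1.0]]
force: [8.9, -12.3, 21.8]
opening: 0.004
grasp_force: 11.9
```

Call:
{"name": "carry_out", "arguments": {
  "deltas": [
    [[0.011,-0.001,0,0,0,0.006,1],[0.023,-0.003,0,0,0,0.011,1],[0.034,-0.004,0,0,0,0.017,1],[0.046,-0.005,0,0,0,0.022,1],[0.058,-0.005,0,0,0,0.028,1],[0.069,-0.005,0,0,0,0.033,1],[0.071,-0.002,0,0,0,0.033,1],[0.073,0,0,0,0,0.033,1],[0.074,0.003,0,0,0,0.033,1],[0.076,0.006,0,0,0,0.033,1]]
  ]
}}

```text
time_s: 20.45
position: [0.4913, 0.2366, 0.0681]
tcp_rot: [[0.07, 0.997, 0.017], [0.998, -0.07, -0.005], [-0.004, 0.017, -1.0]]
force: [5.1, -21.2, 29.1]
opening: 0.009
grasp_force: 15.4
```

```bash
python3 - <<'E'
from plan import *
where(1)
E
```

```text
t 20.45 case [-76.5  85.5] z 68.1 a 1.564 r 41.7 dist 19.2 F [  5.1 -21.2  29.1] cmd [4.826e-01 2.405e-01 6.330e-02 8.578e+01]
```

Call:
{"name": "carry_out", "arguments": {
  "deltas": [
    [[0.005,0,0,0,0,0,1],[0.01,0,0,0,0,0,1],[0.015,0,0,0,0,0,1],[0.015,0,0,0,0,0,1],[0.015,0,0,0,0,0,1],[0.015,0,0,0,0,0,1],[0.015,0,0,0,0,0,1],[0.015,0,0,0,0,0,1],[0.015,0,0,0,0,0,1],[0.015,0,0,0,0,0,1]]
  ]
}}

```text
time_s: 21.28
position: [0.4911, 0.2378, 0.0681]
tcp_rot: [[0.069, 0.997, 0.016], [0.998, -0.069, -0.007], [-0.005, 0.016, -1.0]]
force: [6.1, -23.5, 28.9]
opening: 0.006
grasp_force: 15.6
```

Moved 1.2 mm for only 2 N, so not clearly on the stop yet. A little more.

Call:
{"name": "carry_out", "arguments": {
  "deltas": [
    [[0.005,0,0,0,0,0,1],[0.01,0,0,0,0,0,1],[0.013,0,0,0,0,0,1],[0.013,0,0,0,0,0,1],[0.013,0,0,0,0,0,1],[0.013,0,0,0,0,0,1],[0.013,0,0,0,0,0,1],[0.013,0,0,0,0,0,1],[0.013,0,0,0,0,0,1],[0.013,0,0,0,0,0,1]]
  ]
}}

```text
time_s: 22.12
position: [0.4911, 0.2381, 0.0681]
tcp_rot: [[0.068, 0.998, 0.015], [0.998, -0.068, -0.009], [-0.008, 0.015, -1.0]]
force: [5.8, -28.8, 30.7]
opening: 0.001
grasp_force: 17.7
```

On the stop (0.3 mm for 5 N more). Back off, lift, and move clear to look.

Call:
{"name": "carry_out", "arguments": {
  "deltas": [
    [[-0.04,0,0,0,0,0,1],[-0.08,0,0,0,0,0,1],[-0.08,0,0,0,0,0,1],[-0.08,0,-0.1,0,0,0,1],[-0.08,0,-0.25,0,0,0,1],[-0.08,0,-0.4,0,0,0,1],[-0.08,0,-0.55,0,0,0,1],[-0.08,0,-0.7,0,0,0,1],[-0.08,0,-0.85,0,0,0,1],[-0.08,0,-1,0,0,0,1]]
  ]
}}

```text
time_s: 22.95
position: [0.4819, 0.2325, 0.2138]
tcp_rot: [[0.075, 0.997, -0.001], [0.997, -0.075, -0.0], [-0.0, -0.001, -1.0]]
force: [0.4, -0.2, -0.3]
opening: 0.004
grasp_force: 0.0
```

Call:
{"name": "carry_out", "arguments": {
  "deltas": [
    [[-0.1,0,-0.1,0,0,0,1],[-0.2,0,-0.2,0,0,0,1],[-0.3,0,-0.3,0,0,0,1],[-0.4,0,-0.4,0,0,0,1],[-0.5,0,-0.4,0,0,0,1],[-0.6,0,-0.4,0,0,0,1],[-0.7,0,-0.4,0,0,0,1],[-0.8,0,-0.4,0,0,0,1],[-0.9,0,-0.4,0,0,0,1],[-1,0,-0.4,0,0,0,1]]
  ]
}}

```text
time_s: 23.78
position: [0.4707, 0.0823, 0.2726]
tcp_rot: [[0.075, 0.997, -0.001], [0.997, -0.075, -0.0], [-0.0, -0.001, -1.0]]
force: [0.4, 0.0, -0.0]
opening: 0.006
grasp_force: 0.0
```

Call:
{"name": "carry_out", "arguments": {
  "deltas": [
    [[-0.15,0,0,0,0,0,1],[-0.3,0,0,0,0,0,1],[-0.45,0,0,0,0,0,1],[-0.6,0,0,0,0,0,1],[-0.75,0,0,0,0,0,1],[-0.9,0,0,0,0,0,1],[-1,0,0,0,0,0,1],[-1,0,0,0,0,0,1],[-1,0,0,0,0,0,1],[-1,0,0,0,0,0,1]]
  ]
}}

```text
time_s: 24.62
position: [0.4598, -0.0658, 0.2726]
tcp_rot: [[0.074, 0.997, -0.001], [0.997, -0.074, 0.001], [0.001, -0.001, -1.0]]
force: [-0.4, -0.4, 0.5]
opening: 0.006
grasp_force: 0.0
```

```bash
python3 - <<'E'
from rig import capture,telemetry
import cv2,numpy as np
a=cv2.resize(capture("scene")[140:275,170:350,::-1],(400,300),interpolation=cv2.INTER_CUBIC)
b=cv2.resize(capture("top")[130:275,130:325,::-1],(400,300),interpolation=cv2.INTER_CUBIC)
cv2.imwrite("pics/s6.png",np.hstack([a,b]));s=telemetry.read_state();print(s["position"],s["force"])
E
```

```text
[ 0.45995962 -0.06540758  0.27268709] [ 0.34400084 -0.78277371 -0.42864345]
```

View pics/s6.png

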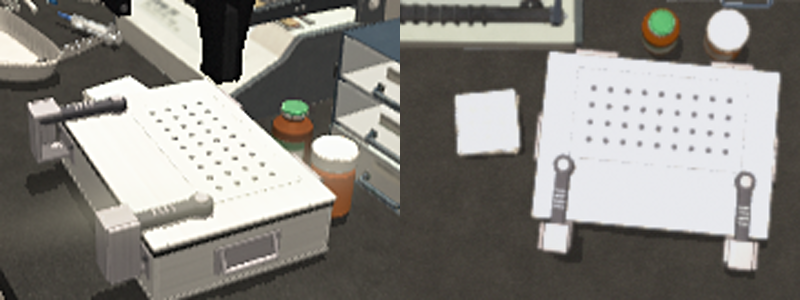

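Both bars point straight forward under their keepers (bars from (563,163) to (555,225) and (745,182) to (741,240)). The lid is flush, the gauze, bottle and jar are in place, and the robot is clear.

```bash
python3 -c "
from rig import job
print(job.hand_in())"
```

```text
the job is handed in; nothing more can be done
None
```

The case is shut: the lid stays down with both latches on their stops under the keepers. The gauze, bottle and jar look unmoved, contact forces read at most about 43 N, and I handed the job in at about 25 s; no verdict came back.

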